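# Load and lock a calibration bottle in a slanted analyser port

### The job

Put the amber calibration bottle with the yellow cap into the analyser's slanted port, cap outwards, and press it fully home against the stiff ejector. Then swing the red locking lever across its cap as far as it goes, and after that slide the clear guard window fully shut in front of it. Leave the other bottle, the jar and the beaker standing where they are.

Things in the scene. Friction and masses are not known exactly. Their poses are not given: they have to be found in the camera images.
- console: White wedge-shaped bench analyser, fixed, 340 mm wide (y from -225 to +115), x from -145 (front, towards the robot, with the guard track) to +155. Its sloping face rises from about 80 mm at the front to 180 mm at the rear. Origin on the bench directly below the port mouth; x points to the rear, z up.
- port: Round hole, 48 mm in diameter, in the sloping face. Origin: centre of the mouth, 130 mm above the bench; z points out along the hole, 30 degrees from vertical, leaning to the front; x up the slope, y towards the lever pivot (18 mm post at y = +80 mm). Ejector plate 50 mm deep when up, 75 mm when home. A bottle that is home has its underside at z = -75 mm, its cap top at z = +45 mm.
- bottle: The bottle to load: amber, with a yellow cap, 120 mm tall, starts standing upright. Body 44 mm in diameter up to 76 mm, foot tapered to 32 mm, neck 30 mm, yellow cap 38 mm in diameter from 88 to 120 mm. Origin at the centre of its underside, z towards the cap. 0.18 kg.
- ejector (a joint): Travel of the black ejector plate in the port: 0 = fully up, 0.025 m = pressed fully home. It resists with about 5 N and stays where it is pushed.
- lever (a joint): Red locking lever, hinge axis parallel to port z through port y = +80 mm. 0 = open (arm points up the slope, port +x); 1.571 = locked (arm points to port -y, across the cap). Stays where it is left. Arm 16 mm wide, 50 to 58 mm above the sloping face: it passes 5 mm over the cap of a bottle that is home and is blocked by one that is not.
- lever_knob (a point): Grip point on the red round knob at the end of the lever arm, 112 mm from the pivot. The knob is 20 mm in diameter, its axis parallel to port z; it spans 50 to 87 mm above the sloping face, this point lies at 80 mm.
- guard (a joint): Clear guard window, 140 mm wide, 188 mm high, upright, blue-edged, sliding on a track along the analyser's front, 131 mm in front of console origin. 0 = shut (centred in front of the port); 0.15 m = fully open (moved to console -y). It stays where it is left and needs about 2 N.
- guard_handle (a point): Grip point on the blue upright round peg on top of the guard's middle: 20 mm in diameter, from 187 to 222 mm above the bench, this point at 207 mm.
- white_bottle: Bystander: white bottle with white cap, 54 mm in diameter, 135 mm tall, near the amber one. Origin at the centre of its underside.
- blue_jar: Bystander: white jar with blue lid, 60 mm in diameter, 90 mm tall, near the amber bottle. Origin at the centre of its underside.
- beaker: Bystander: white open beaker, 76 mm in diameter, 85 mm tall, on the analyser's other side. Origin at the centre of its underside.
Not all that is in view belongs to the job. What is meant by the bottle is not purple or turquoise, and is the smaller of those in its own colour.

How it is judged (in metres and radians):
On the way, in this order (a step that is already met when the one before it is completed fails the run):
1. the amber bottle is pressed home in the port (z of bottle in the frame of port between -0.08 and -0.071 m and x of bottle in the frame of port between -0.005 and 0.005 m and y of bottle in the frame of port between -0.005 and 0.005 m and angle between the z axis of bottle and the z axis of port, either way round below 0.1 rad), for 0.2 s.
2. with the bottle home, the lever is swung across its cap (all of step 1 and value of joint lever above 1.45 rad), for 0.2 s.
3. with the bottle locked in, the guard is slid shut (all of step 2 and value of joint guard below 0.006 m), for 0.2 s.
At the end, for the whole second after the job is handed in: The amber bottle sits in the port, cap outwards, within 4 mm of fully home, within 5 mm of its axis and 0.1 rad of its direction, at rest; the lever is past 1.45 rad; the guard is within 6 mm of shut; the other bottle, the jar and the beaker stand upright (all of step 3 and linear speed of bottle below 0.02 m/s and angle between each of white_bottle, blue_jar, beaker's own z axis and vertical below 0.2 rad); the robot touches nothing.
It fails at once if the white bottle is pushed more than 30 mm or tipped over (distance of white_bottle from where it was at the start of the episode above 0.03 m or angle between white_bottle's own z axis and vertical above 0.35 rad).
It fails at once if the jar is pushed more than 30 mm or tipped over (distance of blue_jar from where it was at the start of the episode above 0.03 m or angle between blue_jar's own z axis and vertical above 0.35 rad).
It fails at once if the beaker is pushed more than 30 mm or tipped over (distance of beaker from where it was at the start of the episode above 0.03 m or angle between beaker's own z axis and vertical above 0.35 rad).
It also fails if it takes over 64 s, if anything falls off the work surface, if the arm or the gripper's body presses on something with over 40 N, if the wrist force passes 120 N, or if a joint passes its speed limit or range.

### The arm

A 6-joint arm with a two-finger parallel gripper is mounted at the origin on the work surface. World frame = base frame: x ahead of the robot, y to its left, z up, the work surface at z = 0. Lengths are in mm, angles in rad, forces in N, time in s.
With the tool pointing down it reaches from about 300 to 875 mm from the base axis. Payload 4.2 kg.
Tool frame: the origin (TCP) lies midway between the tips of the shut fingers; the grasp point (between the pads) lies 19 mm behind it (r.tcp_to_grasp is the distance from the TCP to the grasp point, in mm); z points along the fingers, y is the line along which they close (so a half turn about z gives the same grasp; the last joint's range is limited). The gripper opens to 85 mm and grips with 20 to 120 N. Pads are 22 mm wide; open, the fingers measure 114 mm over their backs; the gripper's body (76 mm by 85 mm) begins 54 mm behind the grasp point. The pads swing forward as they close: fully open they stand 13 mm farther back than shut.
Start: joints at [-1.267, 0.32, 1.565, -0, 1.257, -0.02], TCP at [182.952, -545.133, 231.338] pointing down, gripper open.
Joint ranges: [-3.11, 3.11], [-0.84, 2.01], [0.21, 2.61], [-1.34, 4.49], [0.05, 2.63], [-2.56, 2.56]. Speed limits (rad/s): [2.57, 2.57, 3.14, 3.14, 3.14, 3.14].

### API

Orientations are given as [roll, pitch, yaw] about the fixed x, y, z axes, in that order (R = Rz(yaw) Ry(pitch) Rx(roll)).
In Python, from cell import r, hand, kinematics, telemetry, eyes, job_done gives the robot as it stands. Calls block until the motion is done:
- r.move_ptp(position, orientation): joint-space move of the TCP to a pose.
- r.line_to(position, frame=None, rate=150, until_force=None): straight line of the TCP; frame=None keeps the orientation; rate is the mean speed in mm/s. With until_force (N) it stops when the force on the tool has changed by that much, and returns True; else False.
- r.move_joints(angles): joint-space move.
- hand.move_gripper(opening, f_grip=None): opening from 0.0 (shut) to 1.0 (fully open); f_grip is the grip in N (None keeps the last); returns when the fingers have stopped.
- r.pause(seconds).
- kinematics.ik(position, orientation): joint angles nearest the present ones, or None.
- telemetry.get_state(): the state.
- eyes.get_image(name): name is "side" or "top"; returns a dict with "img" (384x512x3 uint8, red, green, blue), "fov_y" (degrees; the focal length in pixels is half the picture's height over the tangent of half this angle, whatever the lens; pixels are square), "cx", "cy" (the principal point, pixels), "R" (3x3) and "t" (3): a world point X has camera coordinates R X + t. Camera axes: x right, y down, z forward; pixel columns grow to the right and rows downward; lengths in mm; the calibration is good to about 2 mm. A picture is of the moment at which its call begins. There is no depth.
A pose or a line that the arm cannot do raises r.MotionError and nothing moves.
- job_done(): hands the job in; it is judged then, once.
The state is a dict: "time_s": time; "joint_pos": joint angles; "qd": joint speeds; "effort": joint torques, N m; "position": TCP position; "orientation": TCP orientation; "contact_force": force on the tool from outside, world axes, zero at the start; "ft_torque": the same for the moment, N m; "opening": opening from 0.0 (shut) to 1.0 (fully open); "gripper_force": force on a finger pad.
Only numpy, scipy, OpenCV 4.12 (cv2) and the standard library are available. Lean on these libraries where they do the work, as an engineer would, in place of code of your own. Each camera call takes 0.05 s, during which the arm holds its last target. There are 200 camera calls.

## Working session

There is one attempt and no reset: what is moved stays moved. The work goes in short steps, each a Python script; the robot and the scene stay as the last script left them, time stands still between calls to the robot, and variables do not carry over. Pictures are saved under pics/ and viewed, at most 10 in all, crops included, and the job is handed in when it is done.

```bash
ls; mkdir -p pics
python3 - <<'E'
from cell import r,hand,kinematics,telemetry,eyes
import cv2,numpy as np
for n in("side","top"):
    d=eyes.get_image(n);cv2.imwrite(f"pics/{n}0.png",d["img"][:,:,::-1]);print(n,d["fov_y"],d["cx"],d["cy"],np.round(d["R"],4).tolist(),d["t"],[k for k in d])
print(telemetry.get_state())
E
```

```text
pics
side 47.44531000083859 255.94227998154793 189.20654966364282 [[-0.9619, -0.2734, 0.0046], [-0.2126, 0.7372, -0.6413], [0.1719, -0.6179, -0.7673]] [ 505.29856575  198.26581921 1549.89851496] ['img', 'fov_y', 'cx', 'cy', 'R', 't']
top 43.83370257755352 257.1276009498448 197.6354947736687 [[-0.025, -0.9996, 0.0147], [-0.9968, 0.0238, -0.0767], [0.0764, -0.0166, -0.9969]] [   7.61663228  509.11028413 1553.67080222] ['img', 'fov_y', 'cx', 'cy', 'R', 't']
{'time_s': 0.1, 'joint_pos': array([-1.26702813e+00,  3.20240633e-01,  1.56555297e+00, -9.18531311e-06,
        1.25742158e+00, -1.99685004e-02]), 'qd': array([-0.00088826, -0.00085482, -0.00426119, -0.00050284,  0.00062085,
       -0.00022288]), 'effort': array([ 8.68242250e-05, -4.16408372e+01, -2.34704608e+01,  3.86105160e-05,
        5.03312200e-03, -4.85671194e-06]), 'position': array([ 182.80046501, -544.71457778,  230.56064874]), 'orientation': array([-3.13997028e+00, -2.36655639e-05,  3.23739518e-01]), 'contact_force': array([ 0.58484235, -0.43701432, -0.56647497]), 'ft_torque': array([0.00434187, 0.0090979 , 0.04238101]), 'gripper_force': 0.0, 'opening': 1.001838047977704}
```

View pics/side0.png

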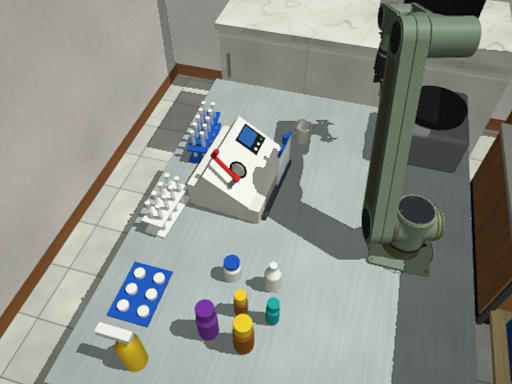

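View pics/top0.png

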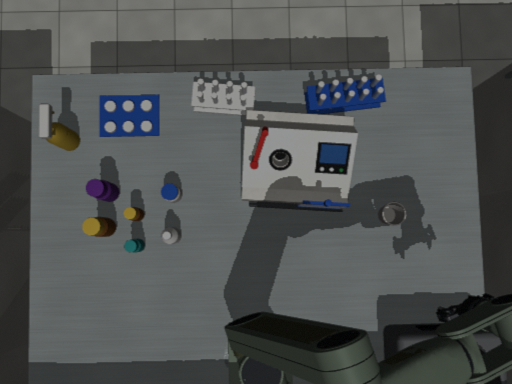

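Candidates for "the bottle": small amber/yellow cap (side 240,300; top 133,214), large amber/yellow cap (side 243,333; top 97,227), amber spray bottle (side 130,350; top 63,135), plus purple and turquoise ones. I choose the small amber one, and will check it in a close crop.

Run:
```python
import cv2,numpy as np
s=cv2.imread("pics/side0.png");t=cv2.imread("pics/top0.png")
z=lambda im,x,y,w,h:cv2.resize(im[y:y+h,x:x+w],(400,300),interpolation=cv2.INTER_CUBIC)
cv2.imwrite("pics/crop.png",np.vstack([np.hstack([z(s,195,240,120,90),z(t,80,165,120,90)]),np.hstack([z(s,185,115,120,90),z(t,236,110,120,90+10)[:, :]])]))
```

```text
(no output)
```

View pics/crop.png

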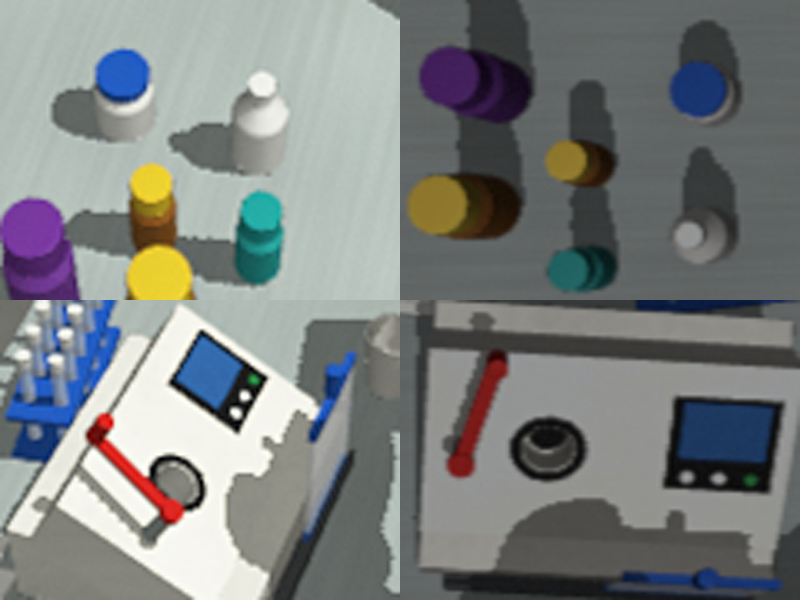

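The crop confirms it: the small amber bottle's cap top is at side (240.6,294.6) and top (130.1,213). The port mouth is at side (238.1,169.6) and top (280.4,159.3). The lever is partly open and the guard peg is at the right. Next I fit the poses.

```bash
cat > h.py <<'E'
from cell import r,hand,kinematics,telemetry,eyes,job_done
import numpy as np,cv2
from scipy.optimize import least_squares
from scipy.spatial.transform import Rotation as Ro
def proj(d,X):
    c=d["R"]@np.asarray(X,float)+d["t"];f=192/np.tan(np.radians(d["fov_y"]/2))
    return np.array([d["cx"],d["cy"]])+f*c[:2]/c[2]
def plane(d,p,z):
    f=192/np.tan(np.radians(d["fov_y"]/2))
    v=np.array(d["R"]).T@np.array([(p[0]-d["cx"])/f,(p[1]-d["cy"])/f,1]);c=-np.array(d["R"]).T@d["t"]
    return c+v*(z-c[2])/v[2]
def con(q,X):   # console -> world
    return np.array([q[0],q[1],0])+Ro.from_euler("z",q[2]).apply(X)
P=Ro.from_euler("y",-np.pi/6)      # port axes in console
def port(q,X): return con(q,np.array([0,0,130])+P.apply(X))
def st(): s=telemetry.get_state();return round(s["time_s"],2),s["position"].round(1),s["orientation"].round(3),s["contact_force"].round(1),round(s["opening"],3),round(s["gripper_force"],1)
E
cat > fit.py <<'E'
from h import *
S,T=eyes.get_image("side"),eyes.get_image("top")
for n,z,a,b in(("amber",120,(240.6,294.6),(130.1,213)),("jar",90,(231.8,262.5),(169.5,192)),("white",135,(273.5,264.5),(166.5,235.5))):
    print(n,plane(S,a,z).round(1),plane(T,b,z).round(1))
def ring(d,c):  # port rim: dark ring, outer contour
    x,y=int(c[0])-16,int(c[1])-16;g=cv2.resize(cv2.cvtColor(d["img"],cv2.COLOR_RGB2GRAY)[y:y+32,x:x+32],None,fx=8,fy=8,interpolation=cv2.INTER_CUBIC)
    k,_=cv2.findContours((g<70).astype(np.uint8),0,cv2.CHAIN_APPROX_NONE)
    e=cv2.fitEllipse(cv2.convexHull(max(k,key=cv2.contourArea)));print("ring",e[1][0]/8,e[1][1]/8)
    return np.array(e[0])/8+[x,y]-.4375
ps,pt=ring(S,(238,170)),ring(T,(280,159));print(ps,pt)
def model(q):
    a=q[3];pk=[112*np.cos(a),80-112*np.sin(a),87]
    return np.array([proj(S,port(q,[0,0,0]))-ps,proj(T,port(q,[0,0,0]))-pt,
     proj(S,port(q,[0,80,58]))-(236.6,178),proj(T,port(q,[0,80,58]))-(254,165),
     proj(S,port(q,pk))-(214.4,154-5),proj(T,port(q,pk))-(265.4,130.7-2),
     proj(S,con(q,[-131,-q[4],222]))-(287,136.6-10),proj(T,con(q,[-131,-q[4],222]))-(328.4,202.7)])
f=least_squares(lambda q:model(q).ravel(),[600,-100,0,.3,140],x_scale=[100,100,.1,.1,100],loss="soft_l1")
print(f.x);print(model(f.x).round(1))
# fitted wireframe over the pictures
q=f.x;out=[]
for d,(x,y) in((S,(185,110)),(T,(230,105))):
    im=cv2.resize(d["img"][y:y+110,x:x+130,::-1],None,fx=3,fy=3,interpolation=cv2.INTER_CUBIC)
    L=lambda pts,c:cv2.polylines(im,[np.int32([(proj(d,p)-[x,y]+.5)*3 for p in pts])],True,c,1)
    th=np.linspace(0,6.28,30)
    L([port(q,[24*np.cos(t),24*np.sin(t),0]) for t in th],(0,255,0))
    for rr,c in((q[3],87),): L([port(q,[112*np.cos(q[3])+10*np.cos(t),80-112*np.sin(q[3])+10*np.sin(t),87]) for t in th],(0,255,0))
    L([port(q,[9*np.cos(t),80+9*np.sin(t),58]) for t in th],(0,255,0))
    L([con(q,[-131,-q[4]+s*70,z]) for s,z in((-1,50),(1,50),(1,188),(-1,188))],(255,255,0))
    L([con(q,[-131+10*np.cos(t),-q[4]+10*np.sin(t),222]) for t in th],(0,255,0))
    L([con(q,[a,b,130+a*np.tan(np.pi/6)]) for a,b in((-87,-225),(-87,115),(87,115),(87,-225))],(255,0,255))
    out.append(im)
cv2.imwrite("pics/fit.png",np.hstack(out))
E
python3 fit.py
```

```text
amber [461.7 392.3 120. ] [463.5 387.4 120. ]
jar [526.7 279.5  90. ] [528.1 271.3  90. ]
white [391.6 275.5 135. ] [391.9 274.3 135. ]
ring 13.748826026916504 18.480314254760742
ring 21.125465393066406 22.620927810668945
[237.67253304 169.31602192] [279.94320488 159.25907326]
[ 6.18477066e+02 -7.78650436e+01 -1.07745567e-01  2.15109334e-01
  1.45520797e+02]
[[-0.2 -0.3]
 [ 0.5 -0.3]
 [-1.1 -0.6]
 [-0.1 -1.3]
 [ 1.6  1.2]
 [-0.4  3.4]
 [-1.2  8.1]
 [ 0.9  0.5]]
```

View pics/fit.png

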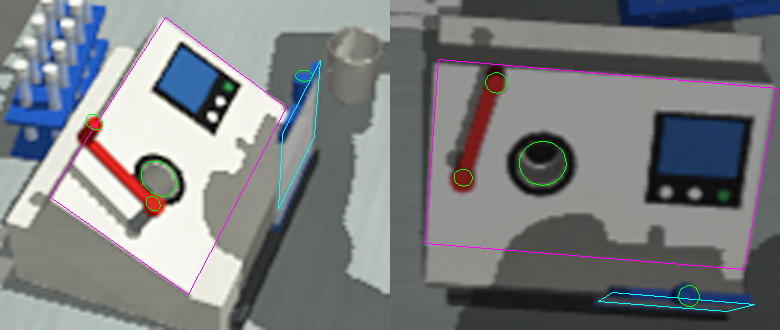

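The overlay fits the port, but my peg-top and knob-top pixels were off. The peg top is at side ≈(285.5,135.5) and the knob top at side ≈(215.5,151.5). I refit with those.

```bash
sed -i 's/(214.4,154-5)/(215.5,151.5)/;s/(265.4,130.7-2)/(264.7,129.5)/;s/(287,136.6-10)/(285.7,135.3)/;s/fit.png/fit2.png/;s/fx=3,fy=3,/fx=3,fy=3,/;s/x:x+130/x:x+133/' fit.py
sed -i 's/^S,T=.*/&\nfor d in (S,T): pass/' fit.py
cat >> fit.py <<'E'
np.save("q.npy",q)
E
python3 fit.py
```

```text
amber [461.7 392.3 120. ] [463.5 387.4 120. ]
jar [526.7 279.5  90. ] [528.1 271.3  90. ]
white [391.6 275.5 135. ] [391.9 274.3 135. ]
ring 14.037177085876465 18.471731185913086
ring 21.104869842529297 22.6309814453125
[237.53652763 169.35722256] [279.94397736 159.25391769]
[ 6.17736145e+02 -7.71875377e+01 -9.65089521e-02  1.95992653e-01
  1.41968373e+02]
[[ 0.1 -0.1]
 [ 0.3 -0. ]
 [-0.7 -0.4]
 [-0.2 -0.7]
 [ 0.4 -0.6]
 [-0.9  2.9]
 [-0.3 -0.2]
 [-0.   0.2]]
```

View pics/fit2.png

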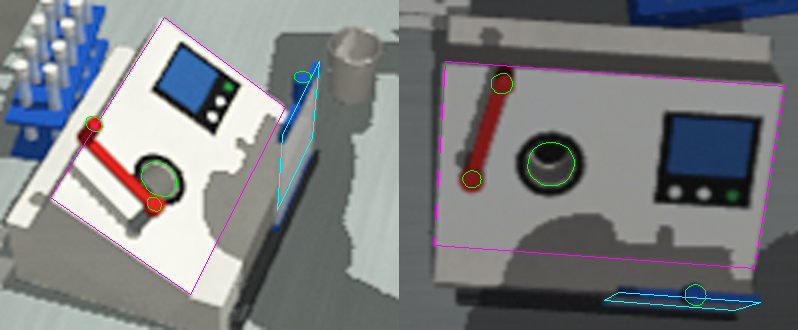

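Run:
```python
from h import *
b=np.array([462.6,389.5]);D=[np.pi,0,0]
print(kinematics.ik([b[0],b[1],85],D))
r.move_ptp([300,-300,420],D);r.move_ptp([380,200,400],D);print(st())
hand.move_gripper(.8)
r.move_ptp([*b,180],D);r.line_to([*b,85],rate=80);print(st())
hand.move_gripper(0,60);print(st())
r.line_to([*b,230],rate=120);print(st())
d=[eyes.get_image(n) for n in("side","top")]
for k in d: print(proj(k,[*b,265]).round(1))
c=[]
for k in d:
    x,y=np.int32(proj(k,[*b,220]))-[45,45];c.append(cv2.resize(k["img"][max(y,0):y+90,max(x,0):x+90,::-1],(360,360),interpolation=cv2.INTER_CUBIC));print(x,y)
cv2.imwrite("pics/grasp.png",np.hstack(c))
```

```text
[ 6.80802020e-01  4.87923988e-01  1.69348589e+00 -4.44089210e-16
  9.60182772e-01  2.25159835e+00]
(3.39, array([380.4, 199.4, 400. ]), array([ 3.141e+00, -0.000e+00, -1.000e-03]), array([-0.1,  0.5, -0.3]), 1.001, 0.0)
(6.2, array([462.9, 389.8,  85.6]), array([-3.141e+00, -1.000e-03,  0.000e+00]), array([-0.3, -0.5, -0.4]), 0.801, 0.0)
(6.58, array([462.9, 390. ,  85.7]), array([-3.14e+00, -1.00e-03, -0.00e+00]), array([0.3, 0.1, 3.6]), 0.427, 59.8)
(7.94, array([462.2, 389.2, 229. ]), array([ 3.14e+00,  2.00e-03, -0.00e+00]), array([-0.2,  0.7, -2.6]), 0.432, 60.1)
[239.4 269.2]
[116.2 211. ]
194 232
75 166
```

View pics/grasp.png

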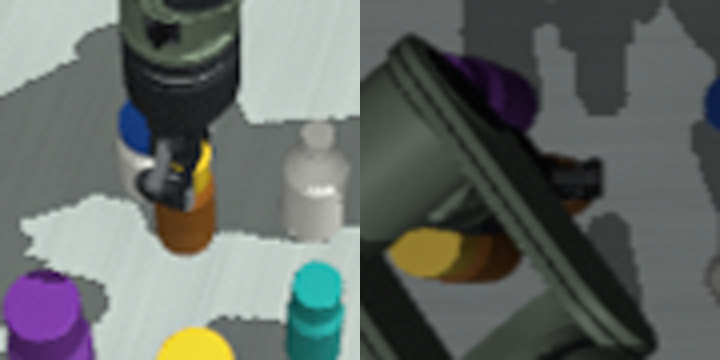

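The picture shows the amber bottle held upright by the cap at side ≈(240.5,286). The neighbours are untouched.

Run:
```python
from h import *
q=np.load("q.npy");O=[np.pi,-np.pi/6,q[2]]
d=eyes.get_image("side");p=telemetry.get_state()["position"]
u=p-[0,0,85]
print("axis px",proj(d,u+[0,0,25]).round(1), proj(d,u+[3,0,25]).round(1))
g=d["img"].astype(int);y0=int(round(proj(d,u+[0,0,25])[1]))
for y in range(y0-4,y0+6,2):
    row=g[y,215:265];m=np.where((row[:,0]-row[:,2]>60))[0];print(y,m.min()+215,m.max()+215,(m.min()+m.max())/2+215)
for z in(125,40,10): print(kinematics.ik(port(q,[0,0,z]),O))
r.move_ptp([420,150,400],[np.pi,-.2,0])
r.move_ptp(port(q,[0,0,150]),O);r.line_to(port(q,[0,0,112]),rate=80);r.pause(.3);print(st(),port(q,[0,0,112]))
c=[]
for n in("side","top"):
    k=eyes.get_image(n);x,y=np.int32(proj(k,port(q,[0,0,20])))-[40,40];c.append(cv2.resize(k["img"][y:y+80,x:x+80,::-1],(400,400),interpolation=cv2.INTER_CUBIC))
    for s in(-1,0,1): print(n,(5*(proj(k,port(q,[0,0,27]))+.5-[x,y])).round(),(5*(proj(k,port(q,[22*s,0,55]))+.5-[x,y])).round(),(5*(proj(k,port(q,[0,22*s,55]))+.5-[x,y])).round())
cv2.imwrite("pics/pre.png",np.hstack(c))
```

```text
axis px [240.3 285.8] [239.3 285.6]
282 243 246 244.5
284 234 246 240.0
286 234 246 240.0
288 234 246 240.0
290 235 246 240.5
[-0.1683521   0.07377941  1.98167613  0.06711809  0.56467458  1.45182834]
[-0.1614702   0.22280925  2.01308355  0.08667892  0.38432047  1.43413419]
[-0.15934563  0.27824918  2.01630314  0.09826692  0.32576001  1.42323078]
(11.27, array([562. , -71.9, 227.5]), array([ 3.141, -0.525, -0.097]), array([-0. , -0.5, -2.6]), 0.432, 60.1) [561.99673428 -71.79142208 226.99484522]
side [207. 202.] [249. 202.] [236. 163.]
side [207. 202.] [224. 184.] [224. 184.]
side [207. 202.] [199. 166.] [213. 205.]
top [205. 210.] [202. 261.] [242. 229.]
top [205. 210.] [206. 227.] [206. 227.]
top [205. 210.] [209. 192.] [169. 224.]
```

View pics/pre.png

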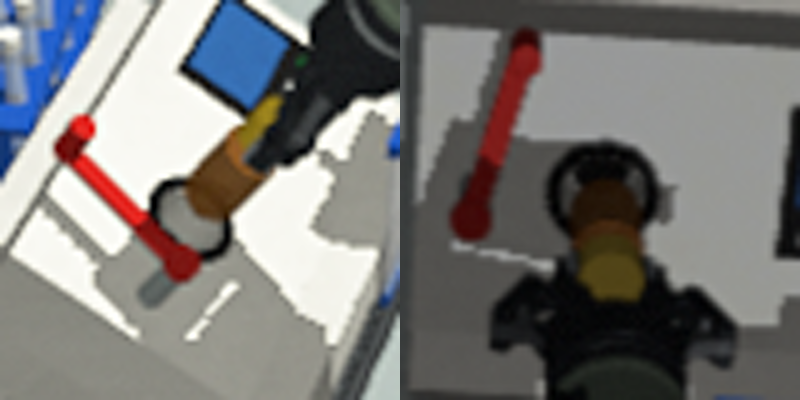

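The picture shows the bottle tilted and hovering on the port axis (crop side ≈(215,190), top ≈(606,205)). I insert it now.

Run:
```python
from h import *
q=np.load("q.npy")
W=P.inv()*Ro.from_euler("z",-q[2])
def s(): 
    t=telemetry.get_state();print(round(t["time_s"],2),"port pos",W.apply(t["position"]-port(q,[0,0,0])).round(1),"F",W.apply(t["contact_force"]).round(1),t["ft_torque"].round(2),round(t["gripper_force"]))
for z in(85,70,55,42):
    hit=r.line_to(port(q,[0,0,z]),rate=50,until_force=15);print(z,hit);s()
    if hit:break
```

```text
85 False
12.06 port pos [-0.  -0.  84.8] F [-1.4  0.7 -1.9] [0.07 0.5  0.09] 60
70 False
12.51 port pos [-0.2  0.  69.6] F [-0.3  0.3 -1.5] [0.03 0.47 0.01] 60
55 False
12.96 port pos [-0.1 -0.  54.6] F [-1.2  0.3 -0.7] [0.05 0.49 0.02] 60
42 False
13.37 port pos [-0.1 -0.  41.6] F [-1.  -0.1 -2.1] [0.01 0.48 0.  ] 60
```

Run:
```python
from h import *
q=np.load("q.npy")
W=P.inv()*Ro.from_euler("z",-q[2])
def s(): 
    t=telemetry.get_state();print(round(t["time_s"],2),"port pos",W.apply(t["position"]-port(q,[0,0,0])).round(1),"F",W.apply(t["contact_force"]).round(1),t["ft_torque"].round(2),round(t["gripper_force"]),round(t["opening"],3))
for z in(34,25,16,11,7,4):
    hit=r.line_to(port(q,[0,0,z]),rate=40,until_force=18);print(z,hit);s()
    if hit:break
```

```text
34 False
13.72 port pos [ 0.1 -0.1 33.8] F [-1.1 -0.2 -2.3] [ 0.06  0.42 -0.01] 61 0.429
25 False
14.09 port pos [-0.  -0.  24.6] F [-0.8  0.3 -1. ] [ 0.02  0.49 -0.04] 61 0.425
16 False
14.47 port pos [-0.1 -0.1 15.5] F [-1.4 -0.7 -2. ] [ 0.05  0.5  -0.01] 61 0.432
11 False
14.74 port pos [-0.1 -0.  10.6] F [-1.1  0.3 -2.2] [0.1  0.52 0.02] 61 0.43
7 False
14.99 port pos [0.3 0.  8.6] F [-4.8 -0.  15.9] [-0.08  0.96 -0.05] 63 0.431
4 False
15.24 port pos [0.8 0.8 8.1] F [-6.7  3.6 39.6] [0.92 1.46 0.5 ] 66 0.427
```

Force rises sharply at the depth where the bottle underside is about -76 mm, so it looks home. I release it, back off, and look.

Run:
```python
from h import *
q=np.load("q.npy")
r.line_to(port(q,[0,0,8]),rate=40);print(st())
hand.move_gripper(.75);r.line_to(port(q,[0,0,150]),rate=150);r.move_ptp(con(q,[-200,0,380]),[np.pi,-np.pi/6,q[2]]);print(st())
c=[]
th=np.linspace(0,6.28,40)
for n in("side","top"):
    k=eyes.get_image(n);x,y=np.int32(proj(k,port(q,[30,20,30])))-[35,35];im=cv2.resize(k["img"][y:y+70,x:x+70,::-1],(400,400),interpolation=cv2.INTER_CUBIC);f=400/70
    dr=lambda pts,co:cv2.polylines(im,[np.int32([(proj(k,p)-[x,y]+.5)*f for p in pts])],True,co,1)
    dr([port(q,[19*np.cos(t),19*np.sin(t),45]) for t in th],(0,255,0));dr([port(q,[24*np.cos(t),24*np.sin(t),0]) for t in th],(255,255,0))
    a=q[3];dr([port(q,[112*np.cos(a)+10*np.cos(t),80-112*np.sin(a)+10*np.sin(t),87]) for t in th],(255,0,255))
    dr([port(q,[112*np.cos(a)+10*np.cos(t),80-112*np.sin(a)+10*np.sin(t),50]) for t in th],(255,0,255))
    c.append(im)
cv2.imwrite("pics/home.png",np.hstack(c))
```

```text
(15.49, array([613.6, -76.6, 137.3]), array([-3.141, -0.524, -0.096]), array([-8.9,  2.7,  9.1]), 0.429, 62.8)
(17.7, array([418.9, -58. , 378.7]), array([-3.141, -0.522, -0.097]), array([-0.2, -1.1, -0.2]), 0.747, 0.0)
```

View pics/home.png

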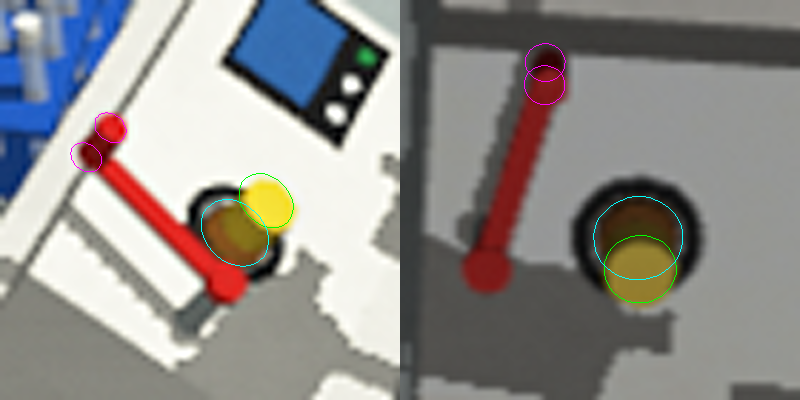

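The cap sits on the predicted home circle in both views (crop side ≈(268,202), top ≈(640,271)), and the knob matches the fit. Lever next.

Run:
```python
from h import *
q=np.load("q.npy");a0=q[3]
def pose(a,z): 
    R=Ro.from_euler("z",q[2])*P*Ro.from_euler("z",-a)*Ro.from_euler("x",np.pi)*Ro.from_euler("z",np.pi)
    return port(q,[112*np.cos(a),80-112*np.sin(a),z]),R.as_euler("xyz")
for a in(a0,.9,1.57): print([None if k is None else np.round(k,2) for k in(kinematics.ik(*pose(a,60)),)])
W=P.inv()*Ro.from_euler("z",-q[2])
hand.move_gripper(.6)
p,o=pose(a0,130);r.move_ptp(p,o);print(st(),telemetry.get_state()["joint_pos"].round(2))
print(r.line_to(pose(a0,60)[0],rate=80,until_force=10),st())
hand.move_gripper(0,30);print(st())
for a in np.append(np.arange(a0+.1,1.55,.15),[1.57,1.59]):
    p,o=pose(a,60)
    hit=r.line_to(p,o,rate=70,until_force=25);t=telemetry.get_state();w=W.apply(t["position"]-port(q,[0,0,0]))
    print(round(a,2),hit,round(t["time_s"],2),w.round(1),"meas",round(np.arctan2(80-w[1],w[0]),3),W.apply(t["contact_force"]).round(1),round(t["opening"],3))
    if hit:break
```

```text
[array([-0.04,  0.28,  1.73, -0.05,  0.62, -1.29])]
[array([-0.17,  0.24,  1.83,  0.07,  0.55, -0.8 ])]
[array([-0.24,  0.19,  2.  ,  0.17,  0.43, -0.27])]
(20.41, array([653.3, -22.2, 297.7]), array([3.029, 0.513, 2.819]), array([0.1, 0.4, 0.6]), 0.602, 0.0) [-0.04  0.18  1.7  -0.04  0.74 -1.29]
False (21.43, array([688.4, -25.5, 237.5]), array([3.029, 0.514, 2.82 ]), array([-0.3, -0.5, -0.6]), 0.599, 0.0)
(21.82, array([688.2, -25.6, 237.7]), array([3.03 , 0.514, 2.82 ]), array([-1.9, -0.5,  3.1]), 0.226, 29.8)
0.3 False 22.12 [107.4  47.1  60.6] meas 0.298 [-0.9 -0.7  6. ] 0.223
0.45 False 22.52 [101.2  31.6  60.5] meas 0.446 [-1.7 -1.1  6.7] 0.217
0.6 False 22.91 [92.7 17.2 60.3] meas 0.596 [-1.9 -0.7  6.9] 0.225
0.75 False 23.3 [82.2  4.1 60.3] meas 0.746 [-1.6 -0.8  6.6] 0.221
0.9 False 23.69 [69.7 -7.2 60.2] meas 0.896 [-1.4 -0.5  6.3] 0.221
1.05 False 24.08 [ 55.8 -16.5  60.1] meas 1.047 [-3.   0.6  7. ] 0.223
1.2 False 24.48 [ 40.6 -23.7  60.1] meas 1.198 [-1.6  1.4  7.2] 0.221
1.35 False 24.87 [ 24.4 -28.5  60. ] meas 1.349 [-1.7  2.3  6.6] 0.223
1.5 False 25.26 [  7.9 -30.8  60. ] meas 1.5 [-1.6  2.8  7.5] 0.217
1.57 False 25.52 [  2.  -30.9  60. ] meas 1.553 [2.4 4.4 3.3] 0.224
1.59 False 25.77 [  2.  -31.2  60.2] meas 1.553 [6.3 4.9 0.5] 0.222
```

The lever hit its stop. Now the guard.

Run:
```python
from h import *
q=np.load("q.npy");g0=q[4];G=[np.pi,0,q[2]]
pt=lambda y,z:con(q,[-131,-y,z])
for y in(g0,0): print(np.round(kinematics.ik(pt(y,192),G),2))
W=Ro.from_euler("z",-q[2])
hand.move_gripper(.5)
r.line_to(telemetry.get_state()["position"]+Ro.from_euler("z",q[2]).apply(P.apply([0,0,80])),rate=150);print(st())
r.move_ptp(pt(g0,290),G);hand.move_gripper(.6);print(telemetry.get_state()["joint_pos"].round(2))
print(r.line_to(pt(g0,192),rate=80,until_force=10),st())
hand.move_gripper(0,40);print(st())
for y in(100,60,30,10,3,0,-3):
    hit=r.line_to(pt(y,192),rate=80,until_force=20);t=telemetry.get_state()
    print(y,hit,round(t["time_s"],2),W.apply(t["position"]-con(q,[0,0,0])).round(1),W.apply(t["contact_force"]).round(1),round(t["opening"],3))
    if hit:break
```

```text
[-0.43  0.26  1.76 -0.    1.13  1.24]
[-0.16  0.22  1.81 -0.    1.11  1.51]
(26.82, array([ 542.5, -102. ,  249. ]), array([ 2.619, -0.01 ,  1.458]), array([ 0.3, -0.9,  0. ]), 0.497, 0.0)
[-0.43  0.19  1.59  0.    1.36  1.23]
False (29.76, array([ 474. , -206. ,  192.5]), array([ 3.141e+00, -1.000e-03, -9.600e-02]), array([ 0. ,  0.5, -0.4]), 0.598, 0.0)
(30.14, array([ 473.9, -205.8,  192.5]), array([ 3.142e+00, -1.000e-03, -9.700e-02]), array([-0.5,  0.4,  3.3]), 0.218, 39.0)
100 False 30.82 [-131.4  -98.6  192.5] [-2.   1.3  5.5] 0.222
60 False 31.47 [-131.9  -58.6  192.5] [-3.4  2.   7.1] 0.217
30 False 31.99 [-132.3  -28.5  192.5] [-4.3  0.7  7.8] 0.218
10 False 32.39 [-132.6   -8.5  192.5] [-5.2  1.8  7.9] 0.216
3 False 32.64 [-132.7   -1.6  192.5] [-4.5  0.4  8. ] 0.218
0 False 32.89 [-132.7   -0.4  192.5] [-5.2 -5.5  7.6] 0.218
-3 False 33.14 [-132.7   -0.3  192.5] [ -4.9 -15.2   7. ] 0.22
```

The guard reached its stop. I release, retreat and check.

Run:
```python
from h import *
q=np.load("q.npy");G=[np.pi,0,q[2]]
r.line_to(con(q,[-132,0,192]),rate=50)
hand.move_gripper(.6);r.line_to(con(q,[-132,0,300]),rate=150)
r.move_ptp([250,-250,420],[np.pi,0,0]);r.pause(.3);print(st())
c=[]
for n in("side","top"):
    k=eyes.get_image(n);im=k["img"][:,:,::-1];x,y=((185,110),(230,105))[n=="top"]
    c.append(np.vstack([cv2.resize(im[y:y+110,x:x+130],(390,330),interpolation=cv2.INTER_CUBIC),cv2.resize(im,(390,270))]))
cv2.imwrite("pics/end.png",np.hstack(c))
```

```text
(36.2, array([ 250.5, -249.8,  419.7]), array([-3.141e+00,  1.000e-03,  1.000e-03]), array([-0.5, -0.1,  0.1]), 0.602, 0.0)
```

View pics/end.png

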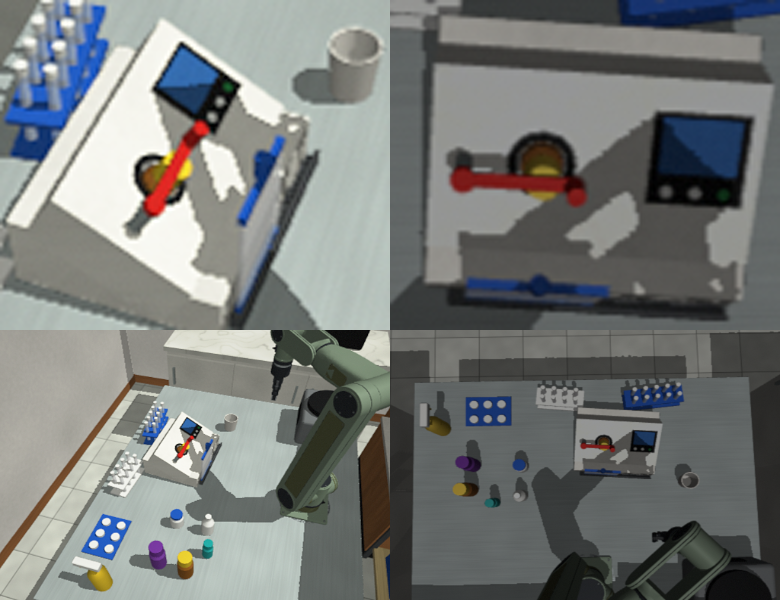

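The picture shows the lever across the cap (crop top, arm from (460,180) to (575,190)) and the guard centred in front of the port (peg at (540,285)). The bystanders are standing and the arm is clear.

```bash
python3 -c "
from cell import job_done
print(job_done())"
```

```text
the job is handed in; nothing more can be done
None
```

I handed the job in at about 36 s of robot time: the amber bottle is pressed home in the port, the lever and the guard are both at their stops, the bystanders are standing, and the arm is clear; the judge returned no verdict.

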